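# Load the bench shaker and start it under its guard

### The job

Stand the loose green-capped bottle upright in the shaker tray's empty bay (the one with the yellow pad), setting it down rather than dropping it. Then flip the clear guard up by its red tab until it stays open by itself, and press the green end of the rocker switch beneath it fully down to start the shaker. Leave the guard open, and do not disturb the other bottles, the tube rack or the amber jar.

Things in the scene. Friction and masses are not known exactly. Their poses are not given: they have to be found in the camera images.
- shaker: Fixed bench shaker, white and blue, 200 mm deep (x) by 350 mm wide (y). Origin: centre of its underside on the bench; x away from the robot at yaw 0, y to its left, z up. Left part (y -25 to 175 mm): flat deck 85 mm high with the tray. Right part (y -175 to -25 mm): sloped control panel with guard and switch centred at y -100 mm; behind the panel (x 20 to 100 mm) a block 140 mm high.
- tray (a point): Centre of the grey tray's inner floor, 89 mm above the bench, at shaker x 0, y 75 mm. Tray 74 mm in x, 198 mm in y, 4 mm walls, rim 24 mm above the inner floor; two dividers make three bays in a row along y, each about 66 x 61 mm inside, centres at shaker y 10.5, 75 and 139.5 mm. Axes as the shaker's.
- panel_foot (a point): Middle of the panel's lower front edge, at shaker x -100, y -100, z 55 mm; axes as the shaker's. From here the blue panel (150 mm long, 150 mm wide) slopes up at 35 degrees away from the robot: up-slope direction (0.819, 0, 0.574), outward normal (-0.574, 0, 0.819) in shaker axes.
- sample: The bottle to load, standing loose on the bench at the right of the shaker: white with paper label and green screw cap, 38 mm diameter, 75 mm tall, about 70 g. Origin: centre of its underside; z up. Grip it around the upper body, about 50 mm above its foot.
- bay_pad: Yellow flat disc, 42 mm across, 1 mm thick, on the floor of the one empty tray bay, at its centre (which of the three bays varies). Origin: centre of its underside, on the tray's inner floor; it does not obstruct (a bottle stands on the tray floor itself).
- guard (a joint): Angle of the clear guard cover (64 wide, 85 mm long, 32 mm off the panel), rad. 0 closed; grows as its near, lower edge swings up about the hinge at its upper edge; stop at 1.83. Light (under 1 N at the tab). Let go below 1.25 it falls shut; beyond 1.5 it swings on to the stop and stays, still leaning over the switch: a vertical gripper does not fit, press along the panel's normal.
- guard_hinge (a point): Middle of the guard's hinge line, fixed to the shaker 135 mm up the slope and 6 mm off the panel; the hinge line runs along the shaker's y axis.
- guard_tab (a point): Centre of the red lifting tab in the middle of the guard's free edge: 20 mm wide along shaker y (pinch across this), 10 mm thick, sticking out 29 mm; moves with the guard, 103 mm from the hinge line. Closed, it is 30 mm off the panel (25 mm free beneath), open to a tool coming along the panel's normal. Axes at guard 0: z along the panel's normal, x up the slope; they turn with it.
- rocker (a joint): Rocker switch angle, rad. 0 = off (green lower end standing up), 0.4 = on (green end fully down). Grows as the green end is pressed; friction holds it where it is left; needs about 2 N at the green end.
- start_press (a point): Point to press, on the green half of the rocker, 16 mm down-slope of its pivot line (which is 90 mm up the slope). Green half = lower, near end; rocker 24 mm wide, 41 mm long along the slope. Pressing moves the point about 7 mm towards the panel along its normal; when on, the green face lies parallel to the panel, about 17 mm off it.
- tray_bottle_a: Bystander: bottle like the sample, already standing in another bay of the tray. Origin: centre of its underside.
- tray_bottle_b: Bystander: second such bottle in the tray. Origin: centre of its underside.
- tube_rack: Bystander: loose white block 70 x 110 x 34 mm with blue tube caps to 44 mm height, on the bench to the left. Origin: centre of its underside.
- amber_jar: Bystander: amber jar with black cap, 68 mm diameter, 110 mm tall, on the bench at the far right. Origin: centre of its underside.
Not all that is in view belongs to the job. What is shaped like the sample but black is not meant.

How it is judged:
By the outcome, as a careful person would: the job done as asked, in the order asked, and still so for the second after the job is handed in, with the robot touching nothing.
It also fails if it takes over 56 s, if anything falls off the work surface, if the arm or the gripper's body presses on something with over 40 N, if the wrist force passes 120 N, or if a joint passes its speed limit or range.

### The arm

A 6-joint arm with a two-finger parallel gripper is mounted at the origin on the work surface. World frame = base frame: x ahead of the robot, y to its left, z up, the work surface at z = 0. Lengths are in m, angles in rad, forces in N, time in s.
With the tool pointing down it reaches from about 0.35 to 0.975 m from the base axis. Payload 4.9 kg.
Tool frame: the origin (TCP) lies midway between the tips of the shut fingers; the grasp point (between the pads) lies 19 mm behind it; z points along the fingers, y is the line along which they close (so a half turn about z gives the same grasp; the last joint's range is limited). The gripper opens to 85 mm and grips with 20 to 120 N. Pads are 22 mm wide; open, the fingers measure 114 mm over their backs; the gripper's body (76 mm by 85 mm) begins 54 mm behind the grasp point. The pads swing forward as they close: fully open they stand 13 mm farther back than shut.
Start: joints at [1.154, 0.053, 1.613, -0, 1.476, -0.119], TCP at [0.183, 0.597, 0.231] pointing down, gripper open.
Joint ranges: [-3.01, 3.01], [-1.01, 2.22], [0.06, 2.58], [-1.02, 4.17], [0.09, 2.62], [-3.14, 3.14]. Speed limits (rad/s): [2.57, 2.57, 3.14, 3.14, 3.14, 3.14].

### API

Orientations are given as a unit quaternion [w, x, y, z].
In Python, from plant import manip gives the robot as it stands.
- The arm moves only by the tool move_arm, never from a script. Its argument "increments" is one flat list of numbers, 5 for each row, row after row: the shift along the tool's x, y, z in mm, then the turn about the tool's z in rad, then the opening, from 0 (shut) to 1 (fully open). In form: [tx, ty, tz, spin, jaw, tx, ty, tz, spin, jaw, ...]. A call has 1 to 8 rows; each row shifts and turns the commanded pose from where the row before left it, along the tool's axes as they then stand; what a row does not reach is not made up. A row lasts 1/12 s, in which the tool goes at most 41.7 mm and 7.16 degrees, less where a joint would pass 70% of its speed; a pose out of reach is approached as far as the arm can. A call with a gripper value outside its range is refused whole. The fingers move at their own pace and stop on an object; the grip force is fixed at half the most. Time passes only in rows, so rows that do not move let the fingers close. It gives the time, the measured TCP pose, the force, the opening and the grip force at its end, in the units of the state.
- manip.state(): the state, without advancing time (a new reading comes with each control period).
- manip.grab_frame(name): name is "side" or "top" or "wrist"; returns a dict with "image" (400x640x3 uint8, blue, green, red), "fov_y" (degrees; the focal length in pixels is half the picture's height over the tangent of half this angle, whatever the lens; pixels are square), "cx", "cy" (the principal point, pixels), "eye" and "rotation" of the camera in the world; the wrist camera has in their place "T_tool_cam" (4x4, takes a point from camera to tool coordinates, whose origin is the TCP and whose axes are the flange's). Camera axes: x right, y down, z forward; pixel columns grow to the right and rows downward; lengths in m; the calibration is good to about 2 mm. A picture is of the moment at which its call begins: read the wrist's pose just before it. There is no depth.
- manip.job_done(): hands the job in; it is judged then, once.
The state is a dict: "time": time; "joint_pos": joint angles; "joint_vel": joint speeds; "joint_efforts": joint torques, N m; "tool_pos": TCP position; "tool_rot": TCP orientation; "contact_force": force on the tool from outside, world axes, zero at the start; "ft_torque": the same for the moment, N m; "gripper_width": opening from 0.0 (shut) to 1.0 (fully open); "grasp_force": force on a finger pad.
Only numpy, scipy, OpenCV 4.12 (cv2) and the standard library are available. Lean on these libraries where they do the work, as an engineer would, in place of code of your own. Each camera call takes 0.05 s, during which the arm holds its last target. There are 200 camera calls.

## Working session

There is one attempt and no reset: what is moved stays moved. The work goes in short steps, Python scripts to look and compute and a tool call to move; the robot and the scene stay as the last step left them, time stands still between calls to the robot, and variables do not carry over. Pictures are saved under pics/ and viewed, at most 10 in all, crops included, and the job is handed in when it is done.

Besides the shell and the picture viewer there is one more tool, called after "Emit:" in YAML: its name, and indented under it one key for each argument. move_arm: Moves the arm, as the interface text tells. Its arguments: {"type":"object","properties":{"increments":{"type":"array"}},"required":["increments"]}

```bash
mkdir -p pics; ls
python3 - <<'E'
from plant import manip
import cv2,numpy as np
print(manip.state())
ims=[]
for n in("side","top"):
    f=manip.grab_frame(n); cv2.imwrite(f"pics/{n}0.png",f["image"]); print(n,{k:v for k,v in f.items() if k!="image"})
    np.save(f"pics/{n}0.npy",f,allow_pickle=True)
E
```

```text
pics
{'time': 0.0, 'joint_pos': array([ 1.15398884e+00,  5.33352775e-02,  1.61430288e+00, -1.02144495e-05,
        1.47599940e+00, -1.19020182e-01]), 'joint_vel': array([-8.24186680e-05, -6.72344257e-04, -1.50450555e-03, -2.61500410e-03,
        1.52943317e-04, -1.32656926e-05]), 'joint_efforts': array([ 3.26384707e-04, -3.93679440e+01, -3.70173347e+01, -2.06354298e-04,
        7.10527820e-03,  3.03032471e-05]), 'tool_pos': array([0.18313732, 0.59691082, 0.2300711 ]), 'tool_rot': array([-2.65761545e-04,  1.48343558e-01,  9.88935359e-01, -9.87322804e-04]), 'contact_force': array([-1.09126337, -0.32963229,  0.37305103]), 'ft_torque': array([0.04615615, 0.02589441, 0.06517835]), 'grasp_force': 0.0, 'gripper_width': 0.9954500806376174}
side {'fov_y': 56.594850056310364, 'cx': 323.6295328757409, 'cy': 200.24175899789566, 'eye': array([ 0.40242417, -0.92227098,  0.68245286]), 'rotation': array([-0.4816513 ,  0.87237754, -0.07231707,  0.04170961])}
top {'fov_y': 42.69527833759624, 'cx': 316.1470843184908, 'cy': 203.39739527734756, 'eye': array([0.47754802, 0.02617623, 1.30266224]), 'rotation': array([ 0.02295754, -0.70541887,  0.70803602, -0.02328431])}
```

View pics/side0.png

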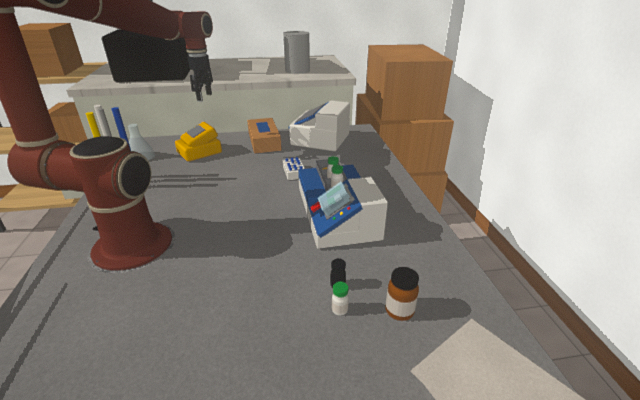

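View pics/top0.png

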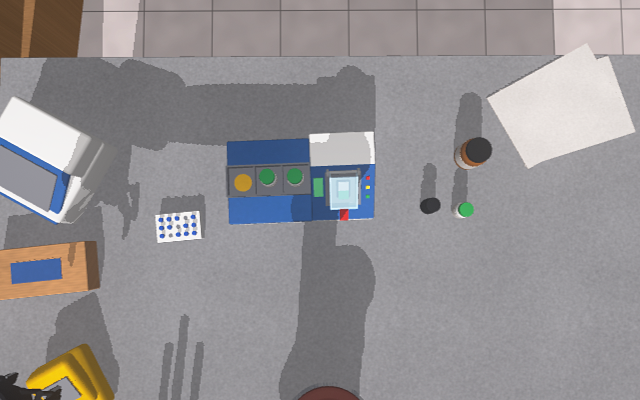

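The side view shows the sample's green cap near (341,290), the black lookalike at (338,272), the jar at (402,293), and the shaker with its red tab near (316,208). The top view shows the yellow pad at (243,183) in the left bay, the sample cap at (466,209), the red tab at (344,214), and green caps in the other two bays.

```bash
cat > h.py <<'E'
import numpy as np,cv2
from scipy.spatial.transform import Rotation as R
def rq(q): return R.from_quat([q[1],q[2],q[3],q[0]])
def grab(manip,n,save=None):
    s=manip.state(); f=manip.grab_frame(n)
    if n=="wrist":
        T=f["T_tool_cam"]; Rt=rq(s["tool_rot"]).as_matrix()
        f["eye"]=s["tool_pos"]+Rt@T[:3,3]; f["M"]=Rt@T[:3,:3]
    else: f["M"]=rq(f["rotation"]).as_matrix()
    if save: cv2.imwrite(f"pics/{save}.png",f["image"])
    return f
def foc(f): return f["image"].shape[0]/2/np.tan(np.radians(f["fov_y"])/2)
def ray(f,u,v):
    d=f["M"]@np.array([(u-f["cx"])/foc(f),(v-f["cy"])/foc(f),1]); return d/np.linalg.norm(d)
def proj(f,p):
    c=f["M"].T@(np.asarray(p)-f["eye"]); return np.array([f["cx"],f["cy"]])+foc(f)*c[:2]/c[2]
def plane(f,u,v,z):
    d=ray(f,u,v); return f["eye"]+d*(z-f["eye"][2])/d[2]
def tri(obs):
    A=np.zeros((3,3));b=np.zeros(3);P=[]
    for f,u,v in obs:
        d=ray(f,u,v);Q=np.eye(3)-np.outer(d,d);A+=Q;b+=Q@f["eye"];P.append(Q)
    x=np.linalg.solve(A,b)
    return x,[np.linalg.norm(Q@(x-f["eye"])) for Q,(f,_,_) in zip(P,obs)]
def blobs(f,lo,hi,amin=15):
    h=cv2.cvtColor(f["image"],cv2.COLOR_BGR2HSV);m=cv2.inRange(h,lo,hi)
    n,l,s,c=cv2.connectedComponentsWithStats(m)
    return [(c[i].round(1).tolist(),s[i].tolist()) for i in range(1,n) if s[i][4]>=amin]
RED=((0,150,90),(5,255,255));RED2=((174,150,90),(180,255,255));GREEN=((50,140,50),(80,255,255));YEL=((15,120,100),(32,255,255))
E
python3 - <<'E'
from h import *
for n in("side","top"):
    f=np.load(f"pics/{n}0.npy",allow_pickle=True).item(); f["M"]=rq(f["rotation"]).as_matrix()
    globals()[n]=f
    for k in("RED","RED2","GREEN","YEL"): print(n,k,[b for b in blobs(f,*globals()[k]) if b[0][0]>150])
    print(n,"blue",blobs(f,(100,120,50),(120,255,255),200))
print("tab z=? top", [plane(top,344,214,z).round(3) for z in(0.09,0.1,0.12)])
for p in((228,142),(309,139),(228,223),(311,223),(374,219)): print(p,plane(top,*p,.085).round(4))
cv2.imwrite("pics/zs.png",np.hstack([cv2.resize(side["image"][140:250,280:400],None,fx=3.3,fy=3.3,interpolation=cv2.INTER_CUBIC),cv2.resize(top["image"][125:235,220:340+45],None,fx=2.4,fy=3.3)[:363]]))
E
```

```text
side RED [([315.3, 206.5], [311, 202, 9, 9, 43])]
side RED2 []
side GREEN [([335.3, 164.8], [329, 157, 14, 16, 123]), ([339.9, 288.5], [333, 281, 15, 16, 184])]
side YEL [([414.5, 117.2], [367, 45, 86, 165, 4868]), ([379.9, 51.0], [375, 46, 12, 13, 37]), ([367.8, 104.3], [362, 98, 12, 14, 42]), ([373.7, 112.6], [372, 110, 4, 7, 15]), ([262.5, 136.2], [248, 118, 33, 35, 469]), ([198.6, 143.7], [175, 122, 47, 39, 1117])]
side blue [([310.9, 184.3], [299, 167, 26, 40, 616]), ([334.0, 216.5], [310, 180, 52, 57, 707])]
top RED [([344.4, 216.3], [341, 211, 7, 9, 34])]
top RED2 [([343.6, 213.0], [340, 209, 8, 11, 39])]
top GREEN [([266.5, 175.9], [260, 169, 14, 15, 167]), ([294.2, 175.6], [287, 169, 15, 14, 164]), ([465.7, 209.0], [459, 203, 14, 13, 152])]
top YEL [([242.7, 182.2], [235, 174, 17, 17, 239])]
top blue [([44.8, 174.9], [0, 138, 70, 76, 860]), ([267.6, 151.4], [227, 139, 82, 26, 1909]), ([301.4, 202.6], [229, 164, 146, 60, 3760]), ([35.5, 270.6], [11, 259, 50, 25, 999])]
tab z=? top [array([ 0.532, -0.04 ,  0.09 ]), array([ 0.531, -0.04 ,  0.1  ]), array([ 0.53 , -0.039,  0.12 ])]
(228, 142) [0.706  0.2368 0.085 ]
(309, 139) [0.7125 0.0421 0.085 ]
(228, 223) [0.5114 0.2353 0.085 ]
(311, 223) [0.5106 0.0379 0.085 ]
(374, 219) [ 0.5196 -0.1121  0.085 ]
```

View pics/zs.png

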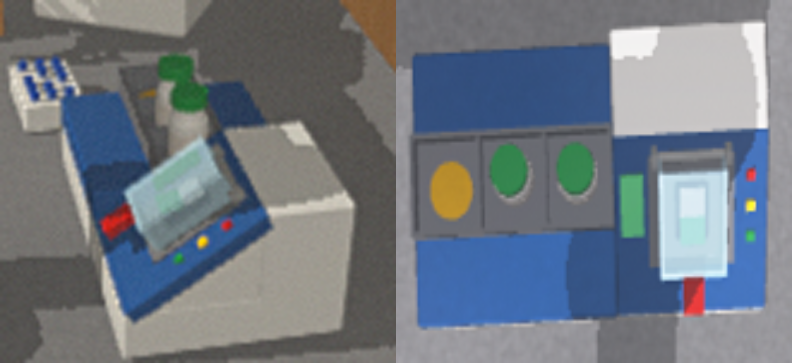

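The zoom shows the tab at the guard's free edge, the pad in the left bay, and bottles in the middle and right bays. The shaker's yaw is slight.

Run:
```python
from h import *
from scipy.optimize import least_squares
for n in("side","top"):
    f=np.load(f"pics/{n}0.npy",allow_pickle=True).item(); f["M"]=rq(f["rotation"]).as_matrix(); globals()[n]=f
    m=cv2.inRange(cv2.cvtColor(f["image"],cv2.COLOR_BGR2HSV),(100,130,40),(120,255,255))
tab=tri([(side,315.3,206.5),(top,343.9,214.3)]); print("tab",tab)
cap=tri([(side,339.9,288.5),(top,465.7,209)]); print("cap",cap, plane(top,465.7,209,.073))
pad=plane(top,242.7,182.2,.09); c1=plane(top,266.5,175.9,.163);c2=plane(top,294.2,175.6,.163); print(pad,c1,c2)
# shaker pose from edges of deck, pad, tab
S=lambda p,q:(R.from_euler('z',p[2]).as_matrix()@np.array(q)+[p[0],p[1],0])
u=np.array([.819,0,.574]);n=np.array([-.574,0,.819]);foot=np.array([-.1,-.1,.055])
tabm=foot+u*(.135-.1)+n*.03   # approx (103 mm from hinge, incl 24 mm offset)
hd=np.sqrt(.103**2-.024**2); tabm=foot+u*(.135-hd)+n*.03
obs=[((0,.1395,.09),top,242.7,182.2),(tabm,top,343.9,214.3),(tabm,side,315.3,206.5),((.1,.175,.085),top,228,142),((.1,-.025,.085),top,309.5,139),((-.1,.175,.085),top,228.5,223.5)]
r=lambda p:np.concatenate([proj(f,S(p,q))-[a,b] for q,f,a,b in obs])
s=least_squares(r,[.61,.06,.03],loss='soft_l1'); print(s.x,r(s.x).reshape(-1,2).round(1))
p=s.x
for nm,q in dict(tab=tabm,pad=(0,.1395,.089),ca=(0,.075,.163),cb=(0,.0105,.163)).items(): print(nm,S(p,q).round(4),[proj(f,S(p,q)).round(1) for f in(side,top)])
```

```text
tab (array([ 0.52967192, -0.03961093,  0.10031048]), [np.float64(0.0007011258252881991), np.float64(0.0007011258252882146)])
cap (array([ 0.54200392, -0.33528803,  0.06921527]), [np.float64(0.0014604132330562005), np.float64(0.0014604132330562993)]) [ 0.54324955 -0.33441566  0.073     ]
[0.60820654 0.20017237 0.09      ] [0.61432445 0.1364761  0.163     ] [0.61477232 0.07443656 0.163     ]
[0.61361734 0.06183034 0.03222572] [[-0.5 -0.4]
 [ 0.5  0.9]
 [-0.2  0.5]
 [-1.3 -0.8]
 [ 0.3 -0.8]
 [ 0.2  0.9]]
tab [ 0.5282 -0.041   0.0996] [array([315.1, 207. ]), array([344.4, 215.2])]
pad [0.6091 0.2013 0.089 ] [array([328. , 169.6]), array([242.3, 181.9])]
ca [0.6112 0.1368 0.163 ] [array([332.4, 158.1]), array([266.4, 177.3])]
cb [0.6133 0.0723 0.163 ] [array([337. , 167.2]), array([295.1, 176.3])]
```

Triangulated heights agree with the text: tab 0.100 m, cap 0.069 m. Only tool-z spin is available, so the tool stays vertical. I'll press the switch later with the far finger of an open gripper, which keeps the body clear of the open guard. First I'll turn the tool so it closes along the shaker's x, then start towards the sample.

Emit:
move_arm:
  increments: [0,0,0,0.124,1,0,0,0,0.124,1,0,0,0,0.124,1,0,0,0,0.124,1,0,0,0,0.124,1,0,0,0,0.124,1,0,0,0,0.124,1,0,0,0,0.124,1]

```text
time: 0.77
tool_pos: [0.1832, 0.5971, 0.2306]
tool_rot: [0.0, 0.604, 0.797, -0.001]
contact_force: [0.4, 1.5, -0.6]
gripper_width: 0.998
grasp_force: 0.0
```

Emit:
move_arm:
  increments: [0,0,0,0.124,1,0,0,0,0.124,1,-36,12.5,0,0,1,-36,12.5,0,0,1,-36,12.5,0,0,1,-36,12.5,0,0,1,-36,12.5,0,0,1,-36,12.5,0,0,1]

```text
time: 1.43
tool_pos: [0.2654, 0.3822, 0.2306]
tool_rot: [0.0, 0.695, 0.719, -0.0]
contact_force: [0.6, -1.1, 0.4]
gripper_width: 1.001
grasp_force: 0.0
```

Emit:
move_arm:
  increments: [-36,12.5,0,0,1,-36,12.5,0,0,1,-36,12.5,0,0,1,-36,12.5,0,0,1,-36,12.5,0,0,1,-36,12.5,0,0,1,-36,12.5,0,0,1,-36,12.5,0,0,1]

```text
time: 2.1
tool_pos: [0.3749, 0.0977, 0.231]
tool_rot: [0.0, 0.695, 0.719, 0.0]
contact_force: [0.3, -0.6, 0.3]
gripper_width: 1.001
grasp_force: 0.0
```

Emit:
move_arm:
  increments: [-36,12.5,0,0,1,-36,12.5,0,0,1,-36,12.5,0,0,1,-36,12.5,0,0,1,-36,12.5,0,0,1,-36,12.5,0,0,1,-36,12.5,0,0,1,-36,12.5,0,0,1]

```text
time: 2.77
tool_pos: [0.4844, -0.1869, 0.2307]
tool_rot: [-0.0, 0.696, 0.718, -0.0]
contact_force: [0.3, 0.5, 0.9]
gripper_width: 1.002
grasp_force: 0.0
```

Emit:
move_arm:
  increments: [-36,12.5,0,0,1,-36,12.5,0,0,1,-30,10,0,0,1,0,0,0,0,1,0,0,0,0,1]

```text
time: 3.18
tool_pos: [0.5224, -0.2868, 0.2301]
tool_rot: [-0.001, 0.696, 0.718, -0.0]
contact_force: [1.0, -0.5, -1.1]
gripper_width: 1.003
grasp_force: 0.0
```

Run:
```python
from h import *
from plant import manip
f=grab(manip,"wrist","w1"); s=manip.state()
print(s["tool_pos"],s["tool_rot"],f["T_tool_cam"].round(3).tolist(),f["fov_y"],f["eye"])
for b in blobs(f,*GREEN,100): print(b,plane(f,*b[0],.075))
print(proj(f,[.5425,-.335,.075]))
```

```text
[ 0.52226558 -0.28571502  0.23034762] [-1.07178125e-03  6.95631508e-01  7.18397979e-01  9.11655166e-06] [[-0.001, -0.948, -0.318, 0.083], [1.0, -0.001, 0.0, 0.001], [-0.0, -0.318, 0.948, -0.142], [0.0, 0.0, 0.0, 1.0]] 59.5087377047697 [ 0.52108369 -0.20397031  0.37255363]
([339.4, 223.3], [322, 205, 36, 37, 1023]) [ 0.54329082 -0.32975356  0.075     ]
[338.26999284 228.5059342 ]
```

View pics/w1.png

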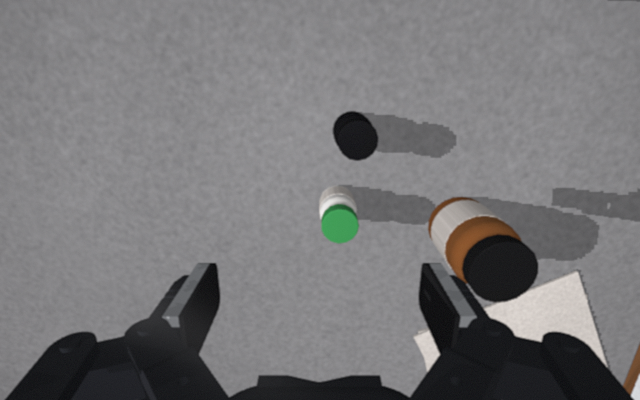

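The wrist view shows the sample cap at (339,223), the black lookalike at (356,136) and the jar cap at (500,267). That puts the sample at about (0.543, -0.333), matching the earlier measurement. Next I align, descend and grip.

Emit:
move_arm:
  increments: [-24,9.5,0,0,1,-23,9.5,0,0,1,0,0,35,0,1,0,0,35,0,1,0,0,35,0,1,0,0,30,0,1,0,0,20,0,1,0,0,0,0,1]

```text
time: 3.9
tool_pos: [0.5397, -0.3278, 0.0701]
tool_rot: [-0.006, 0.695, 0.719, -0.0]
contact_force: [-0.9, 0.3, -0.6]
gripper_width: 1.0
grasp_force: 0.0
```

Emit:
move_arm:
  increments: [0,0,20,0,1,0,0,12,0,1,0,0,10,0,1,0,0,0,0,1,0,0,0,0,0.6,0,0,0,0,0.4,0,0,0,0,0,0,0,0,0,0]

```text
time: 4.57
tool_pos: [0.5438, -0.3327, 0.0355]
tool_rot: [0.001, 0.695, 0.719, 0.0]
contact_force: [-2.8, 0.2, 2.0]
gripper_width: 0.452
grasp_force: 1.2
```

Emit:
move_arm:
  increments: [0,0,0,0,0,0,0,0,0,0,0,0,0,0,0,0,0,0,0,0,0,0,0,0,0,0,0,0,0,0]

```text
time: 5.07
tool_pos: [0.5438, -0.3328, 0.0358]
tool_rot: [0.001, 0.695, 0.719, -0.0]
contact_force: [-2.3, 0.8, 5.0]
gripper_width: 0.41
grasp_force: 59.4
```

Emit:
move_arm:
  increments: [0,0,-15,0,0,0,0,-30,0,0,0,0,-35,0,0,0,0,-35,0,0,0,0,-35,0,0,0,0,-35,0,0,0,0,-30,0,0,0,0,0,0,0]

```text
time: 5.73
tool_pos: [0.546, -0.3341, 0.2595]
tool_rot: [0.007, 0.695, 0.719, 0.001]
contact_force: [-0.9, -0.4, 0.7]
gripper_width: 0.409
grasp_force: 59.8
```

Emit:
move_arm:
  increments: [20,3,0,0,0,38,6,0,0,0,38,6,0,0,0,38,6,0,0,0,38,6,0,0,0,38,6,0,0,0,38,6,0,0,0,38,6,0,0,0]

```text
time: 6.4
tool_pos: [0.5783, -0.0429, 0.2493]
tool_rot: [-0.0, 0.695, 0.719, 0.0]
contact_force: [1.1, -0.3, -0.5]
gripper_width: 0.41
grasp_force: 59.8
```

Emit:
move_arm:
  increments: [38,6,0,0,0,38,6,0,0,0,38,6,0,0,0,38,6,0,0,0,38,6,0,0,0,30,5,0,0,0,0,0,0,0,0,0,0,0,0,0]

```text
time: 7.07
tool_pos: [0.606, 0.1776, 0.2489]
tool_rot: [-0.0, 0.694, 0.72, -0.0]
contact_force: [0.2, -0.3, -0.4]
gripper_width: 0.408
grasp_force: 59.8
```

Run:
```python
from h import *
from plant import manip
f=grab(manip,"wrist","w2"); s=manip.state()
print(s["tool_pos"],s["contact_force"])
for b in blobs(f,*YEL,50): print(b,plane(f,*b[0],.09))
for b in blobs(f,*GREEN,50): print(b,plane(f,*b[0],.163))
print(proj(f,[.609,.201,.09]))
t=grab(manip,"top","t2"); d=grab(manip,"side","s2")
cv2.imwrite("pics/c2.png",np.hstack([cv2.resize(d["image"][70:240,260:420],None,fx=2.3,fy=2.3),cv2.resize(f["image"],None,fx=.625,fy=.625)[:, :400].copy() if 0 else cv2.resize(f["image"],(432,391))]))
```

```text
[0.60610099 0.17642496 0.24894853] [ 0.07340182  0.09847872 -1.04915475]
([322.8, 146.5], [299, 123, 48, 48, 1798]) [0.60930461 0.204448   0.09      ]
([319.8, 312.6], [272, 263, 96, 99, 7488]) [0.61077384 0.08833954 0.163     ]
[322.2964911  150.41514893]
```

View pics/c2.png

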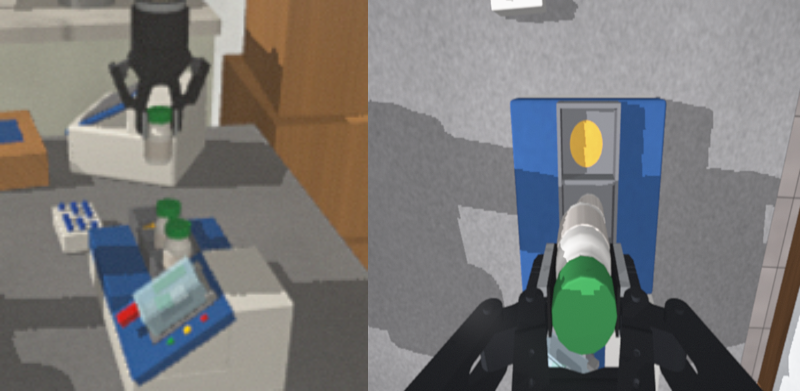

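The side view shows the bottle hanging upright in the jaws above the tray. The wrist view shows the yellow pad at about (323,146) full-size, in a clear bay, which gives (0.609, 0.203). I'll align and lower.

Emit:
move_arm:
  increments: [13,2,0,0,0,12.5,2,0,0,0,0,0,25,0,0,0,0,30,0,0,0,0,25,0,0,0,0,15,0,0,0,0,10,0,0,0,0,5,0,0]

```text
time: 7.88
tool_pos: [0.6091, 0.202, 0.1377]
tool_rot: [-0.001, 0.695, 0.719, -0.001]
contact_force: [-0.3, 1.5, -0.2]
gripper_width: 0.409
grasp_force: 59.8
```

Emit:
move_arm:
  increments: [0,0,5,0,0,0,0,3,0,0,0,0,2,0,0,0,0,2,0,0,0,0,0,0,0,0,0,0,0,0]

```text
time: 8.38
tool_pos: [0.61, 0.2019, 0.1279]
tool_rot: [0.0, 0.695, 0.719, 0.0]
contact_force: [-0.1, 0.4, -1.0]
gripper_width: 0.406
grasp_force: 59.8
```

Emit:
move_arm:
  increments: [0,0,1,0,0,0,0,1,0,0,0,0,0.5,0,0,0,0,0,0,0,0,0,0,0,0]

```text
time: 8.8
tool_pos: [0.6097, 0.2019, 0.125]
tool_rot: [0.0, 0.695, 0.719, 0.0]
contact_force: [-0.4, -0.8, 0.7]
gripper_width: 0.407
grasp_force: 59.8
```

Emit:
move_arm:
  increments: [0,0,0.7,0,0,0,0,0,0,0,0,0,0,0,0]

```text
time: 9.05
tool_pos: [0.6098, 0.2019, 0.1248]
tool_rot: [0.0, 0.695, 0.719, 0.0]
contact_force: [-2.0, -0.6, 3.5]
gripper_width: 0.404
grasp_force: 60.3
```

Emit:
move_arm:
  increments: [0,0,0.7,0,0,0,0,0,0,0,0,0,0,0,0]

```text
time: 9.3
tool_pos: [0.6098, 0.2019, 0.1248]
tool_rot: [0.0, 0.695, 0.719, 0.0]
contact_force: [-4.1, -1.1, 7.2]
gripper_width: 0.409
grasp_force: 60.8
```

Contact is made (7 N at the expected height). I release slowly and retreat.

Emit:
move_arm:
  increments: [0,0,-0.7,0,0.42,0,0,0,0,0.5,0,0,0,0,0.6,0,0,0,0,0.8,0,0,0,0,1,0,0,0,0,1,0,0,0,0,1,0,0,0,0,1]

```text
time: 9.97
tool_pos: [0.6096, 0.2018, 0.124]
tool_rot: [-0.0, 0.695, 0.719, -0.0]
contact_force: [0.3, -0.1, -0.1]
gripper_width: 1.002
grasp_force: 0.0
```

Emit:
move_arm:
  increments: [0,0,-5,0,1,0,0,-15,0,1,0,0,-30,0,1,0,0,-30,0,1,0,0,-30,0,1,0,0,-25,0,1,0,0,0,0,1,0,0,0,0,1]

```text
time: 10.63
tool_pos: [0.611, 0.2022, 0.2634]
tool_rot: [0.002, 0.695, 0.719, 0.003]
contact_force: [0.1, 1.1, -0.4]
gripper_width: 0.998
grasp_force: 0.0
```

Run:
```python
from h import *
from plant import manip
s=manip.state(); print(s["tool_pos"],s["joint_pos"].round(2))
t=grab(manip,"top"); d=grab(manip,"side"); w=grab(manip,"wrist")
print(blobs(w,*GREEN,50),proj(w,[.61,.202,.164])); print(blobs(d,*GREEN))
cv2.imwrite("pics/c3.png",np.hstack([cv2.resize(d["image"][70:240,260:420],None,fx=2.3,fy=2.3),cv2.resize(w["image"],(432,391))]))
```

```text
[0.61099402 0.20216269 0.26337043] [0.2  0.07 1.54 0.   1.52 0.17]
[([318.3, 196.9], [296, 173, 46, 48, 1722]), ([323.3, 270.2], [303, 248, 42, 45, 1516]), ([321.5, 335.3], [302, 314, 41, 43, 1398])] [318.6504126  199.73778295]
[([332.6, 160.7], [323, 149, 20, 24, 174])]
```

View pics/c3.png

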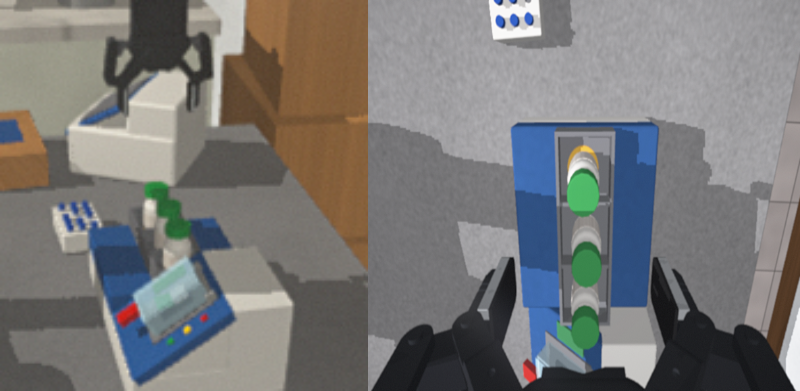

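The sample stands upright in the left bay on the pad. In the wrist view all three green caps are in line, and the neighbours have not moved. Next I go to the guard tab and turn the jaws across shaker y.

Emit:
move_arm:
  increments: [-34,-17,0,0,1,-34,-17,0,0,1,-34,-17,0,0,1,-34,-17,0,0,1,-34,-17,0,0,1,-34,-17,0,0,1,-34,-17,0,0,1,0,0,0,-0.1207,1]

```text
time: 11.45
tool_pos: [0.4957, -0.0444, 0.2571]
tool_rot: [-0.001, 0.652, 0.758, -0.002]
contact_force: [-0.1, 0.2, 0.4]
gripper_width: 1.005
grasp_force: 0.0
```

Emit:
move_arm:
  increments: [0,0,0,-0.1207,0.7,0,0,0,-0.1207,0.7,0,0,0,-0.1207,0.7,0,0,0,-0.1207,0.7,0,0,0,-0.1207,0.7,0,0,0,-0.1207,0.7,0,0,0,-0.1207,0.7,0,0,0,-0.1207,0.7]

```text
time: 12.12
tool_pos: [0.4977, -0.0398, 0.257]
tool_rot: [-0.002, 0.221, 0.975, -0.0]
contact_force: [0.3, -0.1, -0.4]
gripper_width: 0.696
grasp_force: 0.0
```

Emit:
move_arm:
  increments: [0,0,0,-0.1207,0.7,0,0,0,-0.1207,0.7,0,0,0,-0.1207,0.7,0,0,0,-0.1207,0.7,0,0,0,0,0.7,0,0,0,0,0.7]

```text
time: 12.62
tool_pos: [0.4979, -0.0398, 0.2576]
tool_rot: [-0.001, -0.014, 1.0, 0.0]
contact_force: [-0.8, 1.3, 0.2]
gripper_width: 0.698
grasp_force: 0.0
```

Run:
```python
from h import *
from plant import manip
s=manip.state(); print(s["tool_pos"],s["tool_rot"].round(4),s["gripper_width"])
y=rq(s["tool_rot"]).apply([[1,0,0],[0,1,0]]); print(y.round(3))
w=grab(manip,"wrist","w4")
for b in blobs(w,*RED,30)+blobs(w,*RED2,30): print(b,plane(w,*b[0],.1))
print(proj(w,[.529,-.0405,.1]),w["eye"])
```

```text
[ 0.49792347 -0.03982983  0.25756025] [-1.300e-03 -1.410e-02  9.999e-01  3.000e-04] 0.6978770077882551
[[-1.    -0.028  0.003]
 [-0.028  1.     0.001]]
([320.3, 210.7], [311, 196, 20, 30, 586]) [ 0.53216519 -0.03621343  0.1       ]
([258.9, 301.9], [256, 299, 7, 7, 48]) [ 0.6319161 -0.0951086  0.1      ]
[315.71432155 207.34457855] [ 0.41756021 -0.04082766  0.40011132]
```

View pics/w4.png

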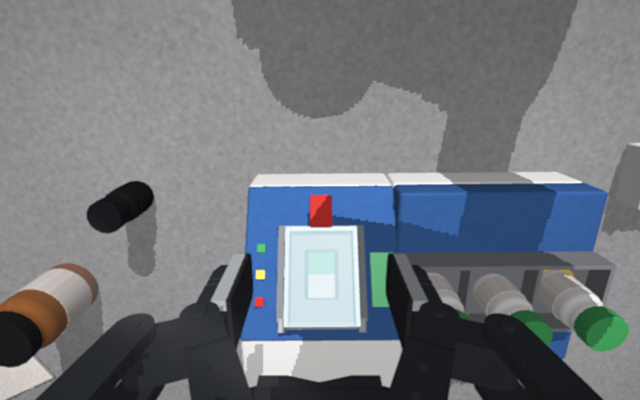

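The wrist view, with up towards the robot, shows the red tab at (320,211), the closed guard behind it, and the pads straddling it. I'll approach and look again from close by.

Emit:
move_arm:
  increments: [-14,0.5,0,0,0.7,-14,0.5,0,0,0.7,0,0,30,0,0.7,0,0,30,0,0.7,0,0,30,0,0.7,0,0,25,0,0.7,0,0,12,0,0.7,0,0,0,0,0.7]

```text
time: 13.33
tool_pos: [0.5239, -0.0375, 0.128]
tool_rot: [-0.004, -0.015, 1.0, 0.001]
contact_force: [0.6, 1.2, 0.1]
gripper_width: 0.698
grasp_force: 0.0
```

Run:
```python
from h import *
from plant import manip
s=manip.state(); print(s["tool_pos"],s["gripper_width"])
w=grab(manip,"wrist","w5")
for b in blobs(w,*RED,30)+blobs(w,*RED2,30): print(b,plane(w,*b[0],.1))
t=s["tool_pos"]; print(proj(w,t),proj(w,[.529,-.0405,.1]))
```

```text
[ 0.52388877 -0.03753895  0.12801085] 0.6976208982315827
([318.8, 252.4], [301, 225, 37, 55, 1942]) [ 0.53274486 -0.03598784  0.1       ]
[316.07236271 263.40628059] [310.64499462 245.94561677]
```

View pics/w5.png

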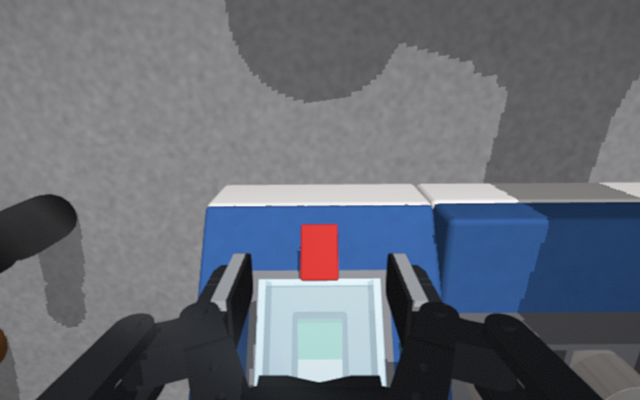

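The close view shows the tab at (319,252), midway between the pads at 235 and 405, so it is centred to about 1 mm. I descend and pinch.

Emit:
move_arm:
  increments: [-1,1,15,0,0.7,0,0,15,0,0.7,0,0,7,0,0.7,0,0,4,0,0.7,0,0,0,0,0.7,0,0,0,0,0.7]

```text
time: 13.88
tool_pos: [0.5283, -0.0372, 0.0923]
tool_rot: [0.001, -0.016, 1.0, -0.0]
contact_force: [-0.5, -0.5, 0.4]
gripper_width: 0.704
grasp_force: 0.0
```

Emit:
move_arm:
  increments: [0,0,0,0,0.4,0,0,0,0,0.3,0,0,0,0,0.2,0,0,0,0,0.1,0,0,0,0,0,0,0,0,0,0,0,0,0,0,0]

```text
time: 14.47
tool_pos: [0.5281, -0.0373, 0.0917]
tool_rot: [0.001, -0.016, 1.0, -0.0]
contact_force: [0.7, -0.7, 1.5]
gripper_width: 0.212
grasp_force: 59.8
```

Pinched (18 mm, 60 N). I swing along the arc about the hinge.

Emit:
move_arm:
  increments: [4.4,0,-14,0,0,2.4,0,-14.4,0,0,0.4,0,-14.7,0,0,-1.7,0,-14.5,0,0,0,0,0,0,0]

```text
time: 14.88
tool_pos: [0.5242, -0.0375, 0.1514]
tool_rot: [0.003, -0.016, 1.0, -0.0]
contact_force: [6.1, -1.5, -3.4]
gripper_width: 0.214
grasp_force: 59.1
```

Emit:
move_arm:
  increments: [-3.6,0,-14.2,0,0,-5.6,0,-13.6,0,0,-7.5,0,-12.6,0,0,-9.1,0,-11.4,0,0,0,0,0,0,0]

```text
time: 15.3
tool_pos: [0.5491, -0.0366, 0.2001]
tool_rot: [0.001, -0.016, 1.0, -0.0]
contact_force: [5.2, -2.2, -8.7]
gripper_width: 0.21
grasp_force: 59.3
```

Emit:
move_arm:
  increments: [-10.6,0,-10.1,0,0,-11.9,0,-8.5,0,0,-13,0,-6.8,0,0,0,0,0,0,0]

```text
time: 15.63
tool_pos: [0.5838, -0.0353, 0.2235]
tool_rot: [-0.001, -0.016, 1.0, 0.0]
contact_force: [1.8, -2.0, -8.1]
gripper_width: 0.199
grasp_force: 59.2
```

Run:
```python
from h import *
from plant import manip
w=grab(manip,"wrist"); d=grab(manip,"side")
print(manip.state()["tool_pos"],blobs(d,*RED),blobs(w,*RED,30))
cv2.imwrite("pics/c6.png",np.hstack([cv2.resize(d["image"][110:260,260:420],None,fx=2.4,fy=2.6),cv2.resize(w["image"],(410,390))]))
```

```text
[ 0.58216254 -0.03532998  0.22259631] [([328.5, 164.5], [327, 162, 4, 6, 18])] [([242.7, 232.1], [238, 228, 10, 9, 84]), ([318.7, 249.2], [295, 231, 48, 38, 1623])]
```

View pics/c6.png

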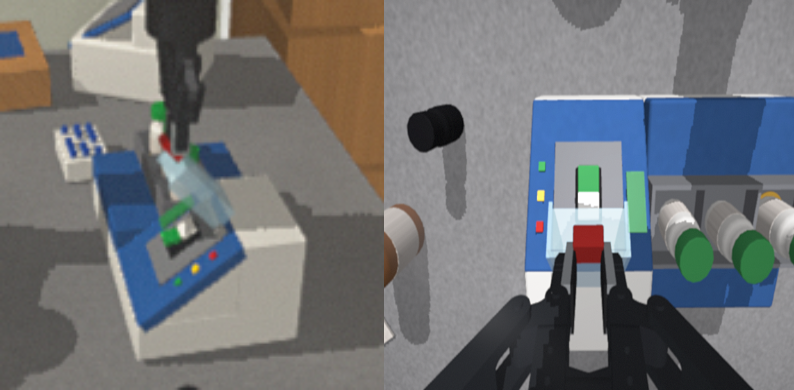

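The guard is near 1.5 rad, held by the tab, and the rocker's green end is exposed. I carry it further, then release and lift off.

Emit:
move_arm:
  increments: [-13.8,0,-4.9,0,0,-7.2,0,-1.6,0,0,0,0,0,0,0,0,0,0,0,0]

```text
time: 16.07
tool_pos: [0.6033, -0.0347, 0.23]
tool_rot: [-0.002, -0.015, 1.0, 0.0]
contact_force: [2.5, -1.6, -13.9]
gripper_width: 0.19
grasp_force: 58.7
```

Emit:
move_arm:
  increments: [0,0,0,0,0.3,0,0,0,0,0.5,0,0,0,0,0.6,0,0,0,0,0.6,0,0,0,0,0.6,0,0,-20,0,0.6,0,0,-30,0,0.6,0,0,-30,0,0.6]

```text
time: 16.73
tool_pos: [0.6036, -0.0344, 0.3127]
tool_rot: [-0.001, -0.016, 1.0, 0.0]
contact_force: [1.6, 0.2, 0.7]
gripper_width: 0.601
grasp_force: 0.0
```

Emit:
move_arm:
  increments: [35,0,-10,0,0.6,38,0,0,0,0.6,38,0,0,0,0.6,38,0,0,0,0.6,30,0,0,0,0.6,0,0,0,0.12,0.6,0,0,0,0.12,0.6,0,0,0,0.12,0.6]

```text
time: 17.4
tool_pos: [0.4249, -0.0402, 0.3236]
tool_rot: [0.001, 0.167, 0.986, -0.0]
contact_force: [0.0, 0.1, 0.3]
gripper_width: 0.599
grasp_force: 0.0
```

Run:
```python
from h import *
from plant import manip
s=manip.state(); print(s["tool_pos"],s["joint_pos"].round(2))
t=grab(manip,"top"); d=grab(manip,"side")
for f in(t,d): print(blobs(f,*RED),blobs(f,*RED2),blobs(f,(45,100,40),(85,255,255),8))
cv2.imwrite("pics/c7.png",np.hstack([cv2.resize(d["image"][130:250,280:400],None,fx=3.3,fy=3.3),cv2.resize(t["image"][125:235,290:400],None,fx=3.6,fy=3.6)]))
```

```text
[ 0.42487561 -0.04018534  0.32359777] [-0.27 -0.48  1.92  0.    1.7  -1.51]
[] [] [([266.4, 175.9], [259, 169, 16, 15, 185]), ([294.3, 175.5], [287, 168, 15, 16, 184]), ([239.1, 178.7], [232, 171, 15, 16, 187]), ([317.9, 186.9], [313, 178, 11, 19, 177]), ([343.1, 194.4], [338, 191, 11, 8, 86]), ([367.0, 196.0], [366, 195, 3, 3, 9])]
[([9.7, 0.6], [5, 0, 10, 3, 19]), ([24.9, 2.1], [16, 0, 17, 7, 51]), ([52.7, 3.4], [38, 0, 28, 10, 91]), ([129.7, 6.2], [65, 0, 123, 19, 954]), ([345.4, 160.0], [343, 155, 6, 11, 34])] [] [([331.2, 159.3], [323, 149, 16, 25, 184]), ([332.9, 191.2], [326, 185, 15, 13, 70]), ([330.7, 201.0], [327, 198, 8, 7, 43])]
```

View pics/c7.png

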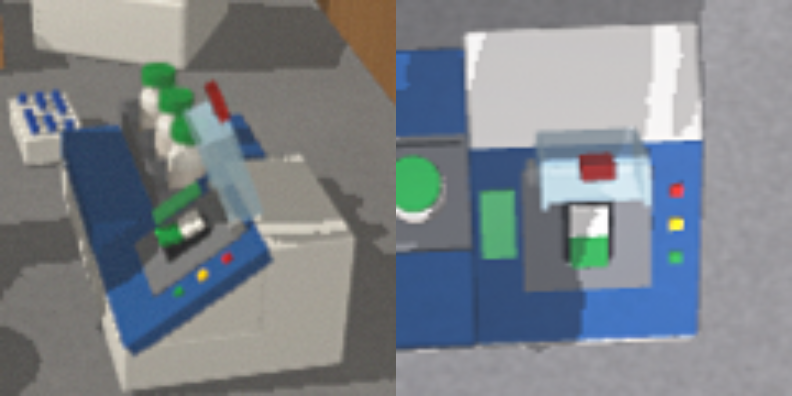

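The guard stays open, its red tab at side pixel (345,160), and the rocker's green end is exposed at (331,201) side and (343,194) top. I now turn so the jaws lie along shaker x, fully open, to press with the far finger.

Emit:
move_arm:
  increments: [0,0,0,0.121,1,0,0,0,0.121,1,0,0,0,0.121,1,0,0,0,0.121,1,0,0,0,0.121,1,0,0,0,0.121,1,0,0,0,0.121,1,0,0,0,0.121,1]

```text
time: 18.17
tool_pos: [0.4255, -0.0402, 0.3228]
tool_rot: [0.0, 0.605, 0.796, 0.0]
contact_force: [-0.2, 0.2, -0.0]
gripper_width: 0.998
grasp_force: 0.0
```

Emit:
move_arm:
  increments: [0,0,0,0.121,1,0,0,0,0.121,1,0,0,0,0,1,0,0,0,0,1]

```text
time: 18.5
tool_pos: [0.4255, -0.0402, 0.3227]
tool_rot: [0.0, 0.694, 0.72, 0.0]
contact_force: [-0.2, -0.2, -0.3]
gripper_width: 0.997
grasp_force: 0.0
```

Run:
```python
from h import *
from plant import manip
s=manip.state(); print(s["tool_pos"],rq(s["tool_rot"]).apply([[1,0,0],[0,1,0]]).round(3))
t=grab(manip,"top"); d=grab(manip,"side"); w=grab(manip,"wrist","w8")
print(tri([(t,343.1,194.4),(d,330.7,201.0)]), [proj(f,[.5637,-.0398,.117]) for f in(t,d)])
print([proj(w,[.5637,-.0398,.117])],blobs(w,(45,100,40),(85,255,255),30))
# jaw tip geometry hint: project tool points
for y in(.0425,.057):print(proj(w,s["tool_pos"]+rq(s["tool_rot"]).apply([0,y,-.013])))
```

```text
[ 0.42545944 -0.0402152   0.32269185] [[-0.037  0.999 -0.   ]
 [ 0.999  0.037  0.   ]]
(array([ 0.57519565, -0.03731819,  0.11293655]), [np.float64(0.0010863213897696), np.float64(0.0010863213897698504)]) [array([344.2345771 , 199.64671621]), array([327.29618995, 200.56844987])]
[array([453.04409001, 168.28807809])] [([559.3, 41.1], [532, 17, 55, 48, 2002]), ([494.3, 104.3], [465, 92, 59, 26, 1332]), ([466.1, 162.5], [455, 150, 24, 26, 508]), ([447.8, 208.8], [444, 205, 8, 8, 53])]
[416.56925073 283.6901255 ]
[450.64881392 283.62550657]
```

Emit:
move_arm:
  increments: [0,30.5,0,0,1,0.5,30.5,0,0,1,0.5,30.5,0,0,1,0,0,35,0,1,0,0,38,0,1,0,0,38,0,1,0,0,38,0,1,0,0,25,0,1]

```text
time: 19.32
tool_pos: [0.5148, -0.0358, 0.144]
tool_rot: [-0.002, 0.695, 0.719, -0.001]
contact_force: [-0.4, 0.4, -1.4]
gripper_width: 1.004
grasp_force: 0.0
```

Emit:
move_arm:
  increments: [0,0,12,0,1,0,0,0,0,1,0,0,0,0,1]

```text
time: 19.57
tool_pos: [0.5172, -0.0364, 0.1371]
tool_rot: [0.0, 0.695, 0.719, 0.0]
contact_force: [-0.6, 0.7, -0.2]
gripper_width: 1.0
grasp_force: 0.0
```

Run:
```python
from h import *
from plant import manip
s=manip.state(); print(s["tool_pos"],s["contact_force"])
w=grab(manip,"wrist","w9");d=grab(manip,"side")
print(blobs(w,(45,100,40),(85,255,255),30))
cv2.imwrite("pics/c9.png",np.hstack([cv2.resize(d["image"][130:250,290:390],None,fx=3.5,fy=3.5),w["image"][:,200:]])[:420] if 0 else np.hstack([cv2.resize(d["image"][130:250,290:390],(340,400)),w["image"][:,190:]]))
```

```text
[ 0.51720519 -0.03640974  0.13710323] [-0.64274599  0.65557998 -0.20164592]
[([610.3, 20.5], [575, 0, 65, 46, 2594]), ([489.6, 132.5], [430, 108, 120, 55, 5365]), ([432.3, 243.2], [411, 221, 45, 49, 1763]), ([405.4, 313.3], [399, 306, 14, 16, 171])]
```

View pics/c9.png

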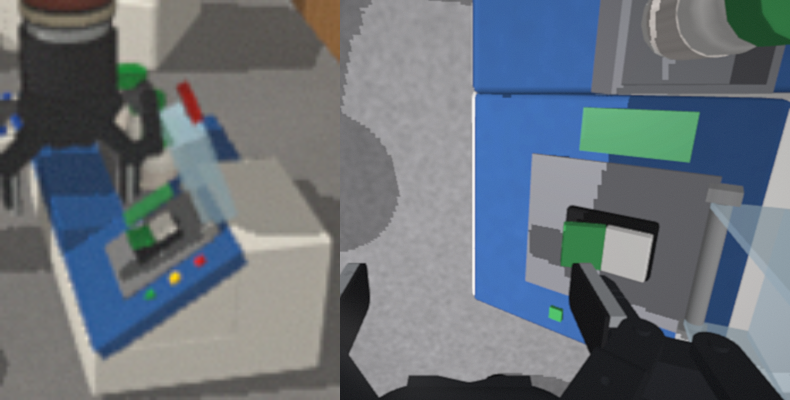

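Side view: the guard is open with a clear gap to the gripper. Wrist view: the far fingertip at columns 422–450, row 265, is next to the green half (columns 411–455, rows 221–270).

Run:
```python
from h import *
from plant import manip
w=grab(manip,"wrist")
for c,r,z in((412,245,.118),(412,245,.112),(455,245,.122),(433,222,.118),(433,270,.118)): print(c,r,z,plane(w,c,r,z).round(4))
```

```text
412 245 0.118 [ 0.5679 -0.0342  0.118 ]
412 245 0.112 [ 0.5698 -0.0372  0.112 ]
455 245 0.122 [ 0.5884 -0.0316  0.122 ]
433 222 0.118 [ 0.577 -0.021  0.118]
433 270 0.118 [ 0.5808 -0.0486  0.118 ]
```

Emit:
move_arm:
  increments: [1.5,3,10,0,1,0,0,8,0,1,0,0,4,0,1,0,0,0,0,1]

```text
time: 20.05
tool_pos: [0.5186, -0.0345, 0.1127]
tool_rot: [-0.001, 0.696, 0.718, -0.001]
contact_force: [-0.4, 0.4, 0.4]
gripper_width: 0.996
grasp_force: 0.0
```

Emit:
move_arm:
  increments: [0,0,3,0,1,0,0,2,0,1,0,0,0,0,1]

```text
time: 20.3
tool_pos: [0.5194, -0.0347, 0.1089]
tool_rot: [-0.0, 0.696, 0.718, -0.0]
contact_force: [-0.2, 0.7, -0.2]
gripper_width: 1.001
grasp_force: 0.0
```

Emit:
move_arm:
  increments: [0,0,2,0,1,0,0,2,0,1,0,0,0,0,1]

```text
time: 20.55
tool_pos: [0.5195, -0.0347, 0.105]
tool_rot: [-0.0, 0.696, 0.718, -0.0]
contact_force: [-0.4, 0.4, 0.1]
gripper_width: 1.002
grasp_force: 0.0
```

Emit:
move_arm:
  increments: [0,0,1.5,0,1,0,0,1.5,0,1,0,0,0,0,1]

```text
time: 20.8
tool_pos: [0.5198, -0.0348, 0.1024]
tool_rot: [0.0, 0.696, 0.718, 0.0]
contact_force: [-0.2, -1.0, 0.5]
gripper_width: 1.002
grasp_force: 0.1
```

Emit:
move_arm:
  increments: [0,0,1.5,0,1,0,0,1.5,0,1,0,0,0,0,1]

```text
time: 21.05
tool_pos: [0.5198, -0.0348, 0.0993]
tool_rot: [0.0, 0.696, 0.718, 0.0]
contact_force: [-0.1, 0.3, 1.1]
gripper_width: 1.002
grasp_force: 0.5
```

Run:
```python
from h import *
from plant import manip
w=grab(manip,"wrist","w10"); print(blobs(w,(45,100,40),(85,255,255),30))
```

```text
[([530.6, 151.5], [450, 118, 162, 73, 9056]), ([461.2, 270.3], [429, 255, 54, 43, 924]), ([416.9, 360.9], [409, 351, 17, 21, 249])]
```

Emit:
move_arm:
  increments: [0,0,1,0,1,0,0,1,0,1,0,0,0,0,1]

```text
time: 21.35
tool_pos: [0.5199, -0.0348, 0.0974]
tool_rot: [0.0, 0.696, 0.718, 0.0]
contact_force: [0.3, -0.2, 1.4]
gripper_width: 1.003
grasp_force: 0.5
```

Emit:
move_arm:
  increments: [0,0,1,0,1,0,0,1,0,1,0,0,0,0,1]

```text
time: 21.6
tool_pos: [0.5197, -0.0347, 0.0952]
tool_rot: [-0.0, 0.696, 0.718, -0.0]
contact_force: [-0.7, -0.5, 1.4]
gripper_width: 0.996
grasp_force: 0.5
```

Run:
```python
from h import *
from plant import manip
w=grab(manip,"wrist");print(manip.state()["tool_pos"],blobs(w,(45,100,40),(85,255,255),30)); cv2.imwrite("pics/w11.png",w["image"])
```

```text
[ 0.51960607 -0.03474408  0.09521511] [([537.8, 153.8], [453, 120, 170, 75, 9701]), ([463.7, 272.7], [432, 255, 55, 45, 906]), ([419.3, 367.0], [411, 357, 18, 21, 259])]
```

View pics/w11.png

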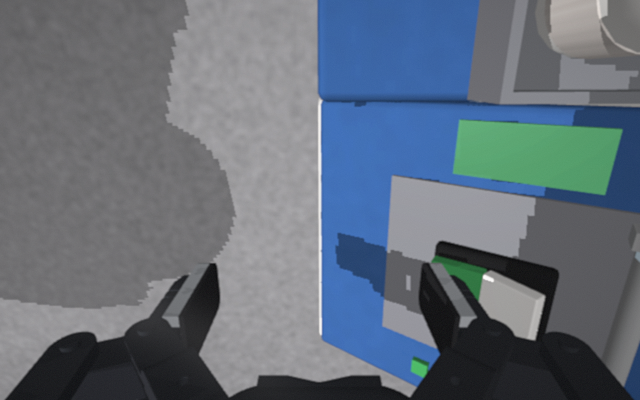

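The fingertip is on the green half (columns 432–487), and the white end is starting to rise. That was my 12th picture. I've gone over the limit of 10, so I'll work from numbers only from here.

Emit:
move_arm:
  increments: [0,0,1,0,1,0,0,1,0,1,0,0,0,0,1]

```text
time: 21.9
tool_pos: [0.52, -0.0348, 0.0945]
tool_rot: [0.0, 0.696, 0.718, 0.0]
contact_force: [-3.3, 0.4, 6.9]
gripper_width: 0.999
grasp_force: 3.8
```

Emit:
move_arm:
  increments: [0,0,1,0,1,0,0,0,0,1]

```text
time: 22.07
tool_pos: [0.5201, -0.0348, 0.0943]
tool_rot: [0.0, 0.696, 0.718, 0.0]
contact_force: [-5.5, 1.8, 11.3]
gripper_width: 1.002
grasp_force: 6.2
```

Emit:
move_arm:
  increments: [0,0,1,0,1,0,0,0,0,1]

```text
time: 22.23
tool_pos: [0.5202, -0.0348, 0.0941]
tool_rot: [0.0, 0.696, 0.718, 0.0]
contact_force: [-9.9, 1.4, 15.5]
gripper_width: 0.998
grasp_force: 8.8
```

Hard stop: the force rises along the panel's normal, as it should with the green face flat. I back off and check by measurement.

Emit:
move_arm:
  increments: [0,0,-5,0,1,0,0,-15,0,1,0,0,-22,0,1,0,0,0,0,1,0,0,0,0,1]

```text
time: 22.65
tool_pos: [0.5204, -0.0349, 0.1343]
tool_rot: [0.001, 0.696, 0.718, 0.001]
contact_force: [-0.2, -0.1, -1.0]
gripper_width: 0.996
grasp_force: 0.0
```

Run:
```python
from h import *
from plant import manip
s=manip.state(); print(s["tool_pos"],s["contact_force"])
a={"image":cv2.imread("pics/w9.png")}; b=grab(manip,"wrist","w12")
for n,f in(("before",a),("after",b)):
    print(n,[x for x in blobs(f,(45,100,40),(85,255,255),30) if x[0][1]>100])
    I=f["image"]; h=cv2.cvtColor(I,cv2.COLOR_BGR2HSV)
    for r in(230,240,250): print(r,[ (int(h[r,c,0]),int(h[r,c,1]),int(h[r,c,2])) for c in range(400,520,8)])
```

```text
[ 0.52042444 -0.03488443  0.13430131] [-0.18501377 -0.11828691 -0.95445745]
before [([489.6, 132.5], [430, 108, 120, 55, 5365]), ([432.3, 243.2], [411, 221, 45, 49, 1763]), ([405.4, 313.3], [399, 306, 14, 16, 171])]
230 [(126, 13, 99), (120, 10, 101), (67, 147, 130), (68, 150, 126), (68, 147, 127), (68, 150, 126), (67, 147, 128), (57, 17, 167), (10, 4, 174), (15, 3, 148), (20, 5, 147), (0, 0, 45), (120, 24, 21), (105, 20, 25), (114, 13, 99)]
240 [(126, 13, 99), (120, 13, 99), (68, 146, 129), (68, 149, 127), (68, 148, 129), (67, 147, 127), (67, 145, 128), (8, 5, 186), (8, 5, 186), (30, 4, 183), (30, 4, 182), (15, 6, 184), (8, 6, 185), (120, 28, 18), (120, 10, 98)]
250 [(120, 10, 99), (120, 10, 101), (68, 147, 128), (68, 148, 129), (67, 145, 128), (68, 147, 127), (67, 146, 129), (8, 6, 185), (10, 4, 183), (10, 4, 183), (30, 6, 183), (20, 4, 183), (20, 4, 184), (110, 20, 39), (114, 13, 100)]
after [([484.7, 136.3], [425, 111, 120, 56, 5461]), ([424.1, 243.0], [405, 220, 45, 48, 1573]), ([400.9, 317.9], [394, 310, 14, 17, 173])]
230 [(120, 11, 111), (67, 148, 197), (67, 145, 199), (67, 146, 119), (67, 145, 123), (68, 150, 109), (66, 98, 112), (0, 3, 82), (75, 22, 23), (110, 28, 27), (75, 20, 25), (0, 0, 23), (135, 20, 26), (120, 6, 43), (126, 13, 98)]
240 [(120, 10, 101), (67, 147, 201), (67, 145, 200), (68, 149, 120), (67, 145, 121), (67, 148, 121), (0, 3, 164), (20, 5, 165), (15, 3, 167), (10, 5, 150), (0, 3, 89), (0, 0, 25), (135, 20, 26), (128, 11, 94), (120, 10, 100)]
250 [(120, 13, 101), (68, 147, 120), (67, 145, 123), (67, 145, 121), (67, 146, 122), (67, 149, 120), (10, 5, 164), (15, 3, 162), (20, 5, 164), (12, 8, 165), (10, 5, 165), (15, 5, 188), (130, 28, 27), (120, 13, 101), (120, 8, 99)]
```

Emit:
move_arm:
  increments: [0,-15,-20,0,1,0,-15,-20,0,1,-20,0,-20,0,1,-20,0,0,0,1,0,0,0,0,1,0,0,0,0,1,0,0,0,0,1]

```text
time: 23.28
tool_pos: [0.4901, -0.075, 0.1914]
tool_rot: [-0.002, 0.696, 0.718, -0.001]
contact_force: [0.4, 0.7, 0.2]
gripper_width: 1.004
grasp_force: 0.0
```

```bash
cat >> h.py <<'E'
def quad(f,near):
    h=cv2.cvtColor(f["image"],cv2.COLOR_BGR2HSV);m=cv2.inRange(h,(45,90,40),(85,255,255))
    cs=[c for c in cv2.findContours(m,cv2.RETR_EXTERNAL,cv2.CHAIN_APPROX_NONE)[0] if cv2.contourArea(c)>150]
    c=min(cs,key=lambda c:np.linalg.norm(c.mean((0,1))-near))
    return cv2.approxPolyDP(c,.06*cv2.arcLength(c,True),True)[:,0].tolist(),cv2.contourArea(c)
E
python3 - <<'E'
from h import *
from plant import manip
w=grab(manip,"wrist","w13"); n=proj(w,[.577,-.036,.113]); print(manip.state()["tool_pos"],n,quad(w,n)); np.save("pics/w13.npy",w,allow_pickle=True)
E
```

```text
[ 0.49013744 -0.07490836  0.191547  ] [455.35953654 155.2862341 ] ([[444, 131], [437, 167], [467, 173], [473, 133]], 1180.0)
```

Emit:
move_arm:
  increments: [0,-25,0,0,1,0,-25,-20,0,1,0,-25,-20,0,1,0,0,0,0,1,0,0,0,0,1,0,0,0,0,1]

```text
time: 23.83
tool_pos: [0.416, -0.0775, 0.2324]
tool_rot: [-0.001, 0.695, 0.719, -0.0]
contact_force: [0.4, -0.1, 0.4]
gripper_width: 0.999
grasp_force: 0.0
```

Run:
```python
from h import *
from plant import manip
w=grab(manip,"wrist","w14"); n=proj(w,[.577,-.036,.113]); print(manip.state()["tool_pos"],n,quad(w,n)); np.save("pics/w14.npy",w,allow_pickle=True)
t=grab(manip,"top"); d=grab(manip,"side")
for f in(t,d): print(blobs(f,*RED),blobs(f,(45,100,40),(85,255,255),8))
```

```text
[ 0.41597347 -0.07751647  0.23188509] [533.52464882 143.77637474] ([[521, 124], [515, 155], [544, 159], [551, 125]], 990.0)
[([345.8, 171.9], [342, 169, 8, 5, 23])] [([266.3, 175.9], [259, 169, 16, 15, 186]), ([294.3, 175.5], [287, 168, 15, 16, 185]), ([239.1, 178.8], [232, 171, 15, 16, 189]), ([317.9, 186.9], [313, 178, 11, 19, 177]), ([343.0, 194.9], [338, 192, 11, 7, 75]), ([367.0, 196.0], [366, 195, 3, 3, 9])]
[([24.3, 3.9], [22, 0, 6, 9, 19]), ([34.7, 8.9], [27, 1, 15, 16, 71]), ([59.2, 8.1], [47, 0, 32, 22, 193]), ([88.0, 3.4], [84, 0, 10, 8, 23]), ([78.0, 10.7], [72, 6, 13, 11, 47]), ([88.4, 14.0], [85, 9, 8, 11, 33]), ([69.5, 18.7], [63, 16, 15, 7, 32]), ([93.1, 26.7], [91, 21, 7, 11, 18]), ([82.7, 24.2], [77, 22, 13, 6, 27]), ([345.4, 160.0], [343, 155, 6, 11, 34])] [([331.2, 159.3], [323, 149, 16, 25, 183]), ([333.0, 191.1], [326, 185, 15, 13, 69]), ([330.8, 202.3], [328, 198, 7, 9, 40]), ([333.9, 218.1], [333, 217, 3, 3, 8])]
```

Run:
```python
from h import *
a=np.load("pics/w13.npy",allow_pickle=True).item();b=np.load("pics/w14.npy",allow_pickle=True).item()
qa=[[444,131],[437,167],[467,173],[473,133]];qb=[[521,124],[515,155],[544,159],[551,125]]
P=[]
for p,q in zip(qa,qb):
    x,e=tri([(a,*p),(b,*q)]);P.append(x);print(x.round(4),np.round(e,4))
near=(P[0]+P[1])/2;far=(P[2]+P[3])/2;d=far-near
print(d,np.linalg.norm(d),np.degrees(np.arctan2(d[2],d[0])))
u=np.array([.819,0,.574]);n=np.array([-.574,0,.819]);foot=np.array([-.1,-.1,.055])
for deg,nm in((35,"on"),(12,"off")):
    piv=np.array([.587,-.036,.055+.574*.09+.819*.017]); dv=np.array([np.cos(np.radians(deg)),0,np.sin(np.radians(deg))])*.0205
    for f in(a,b): # column extent and row of mid edges
        print(nm,(proj(f,piv)-proj(f,piv-dv)).round(1))
print("measured",[(np.mean(q[2:],0)-np.mean(q[:2],0)).tolist() for q in(qa,qb)])
```

```text
[ 0.5728 -0.023   0.0984] [0.0003 0.0003]
[ 0.5689 -0.0461  0.1058] [0.0003 0.0003]
[ 0.584  -0.0462  0.1184] [0.0001 0.0001]
[ 0.5843 -0.0212  0.1167] [0.0002 0.0002]
[0.01329952 0.00085416 0.01545973] 0.02041102339011309 49.29562712038849
on [33.3  4.7]
on [31.6  3.5]
off [34.5  2.5]
off [30.5  1.9]
measured [[29.5, 4.0], [29.5, 2.5]]
```

The rocker measures on. The green face now slopes 49° ± ~15° (35° is on, 12° is off), and the near end sits at about 0.10 m. It also bottomed out against a hard stop, with the force along the panel's normal. The guard tab is unmoved at (345,160) and the tray caps haven't shifted, so I hand in.

```bash
python3 -c "
from plant import manip
print(manip.job_done())"
```

```text
the job is handed in; nothing more can be done
None
```

I handed the job in at about 24 s: the bottle stands upright in the yellow-pad bay, the guard stays open by itself and the rocker's green end is pressed to its stop. That it is fully down I infer from the hard stop and a rough slope measurement, and I viewed 12 pictures, two over the limit of 10.

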